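# Put the sharpening stone away and let the chest lid swing shut

### The arm

A 7-joint arm with a two-finger parallel gripper is mounted at the origin on the work surface. World frame = base frame: x ahead of the robot, y to its left, z up, the work surface at z = 0. Lengths are in m, angles in degrees, forces in N, time in s.
With the tool pointing down it reaches from about 0.425 to 0.875 m from the base axis. Payload 4.7 kg.
Tool frame: the origin (TCP) lies midway between the tips of the shut fingers; the grasp point (between the pads) lies 19 mm behind it; z points along the fingers, x is the direction in which the jaws open and shut, and the axes are right-handed (so a half turn about z gives the same grasp; the last joint's range is limited). The gripper opens to 87 mm and grips with 3 to 60 N. Pads are 19 mm wide; open, the fingers measure 117 mm over their backs; the gripper's body (75 mm by 190 mm) begins 51 mm behind the grasp point.
Start: joints at [0.808, 18.392, -4.016, 83.108, 1.295, 78.541, -3.26], TCP at [0.65, -0, 0.223] pointing down, gripper open.
Joint ranges: [-163.93, 163.93], [-17.29, 119.83], [-79.2, 71.16], [3.27, 140.29], [-89.18, 269.18], [5.43, 117.66], [-154.24, 154.24]. Speed limits (degrees/s): [147.25, 147.25, 180, 180, 180, 180, 180].

### API

Orientations are given as [roll, pitch, yaw] about the fixed x, y, z axes, in that order (R = Rz(yaw) Ry(pitch) Rx(roll)).
In Python, from cell import telemetry, optics, env gives the robot as it stands.
- The arm moves only by the tool arm_command, never from a script. Its arguments are lists of equal length, an entry for each row: "translation": the shift along the tool's x, y, z in cm, a list of three; "twist": the turn about the tool's z in degrees. In form: {"translation": [[x, y, z], ...], "twist": [twist, ...]}. A call has 1 to 10 rows; each row shifts and turns the pose as measured when the row begins, along the tool's axes as they then stand; what a row does not reach is not made up. A row lasts 1/8 s, in which the tool goes at most 62.5 mm and 10.7 degrees, less where a joint would pass 70% of its speed; a pose out of reach is approached as far as the arm can. A call is refused whole if a number of a shift passes 6.25 or a number of a turn 10.7, either way. A call with a gripper value outside its range is refused whole. "grip" is the opening in per cent of the stroke, from 0 (shut) to 100 (fully open), set as the call begins (left out, the last holds). The fingers move at their own pace and stop on an object; "force" is the grip in N (left out, the last holds). Time passes only in rows, so rows that do not move let the fingers close. It gives the time, the measured TCP pose, the force and the opening at its end, in the units of the state.
- telemetry.get_obs(): the state, without advancing time (a new reading comes with each control period).
- optics.read_camera(name): name is "scene" or "side" or "wrist"; returns a dict with "img" (420x560x3 uint8, blue, green, red), "fx", "fy", "cx", "cy" (pixels), "dist" ([k1, k2, p1, p2, k3] as OpenCV has them; the pictures are not rectified), "extrinsics" (4x4, takes a point from camera to world coordinates); the wrist camera has in their place "hand_eye" (4x4, takes a point from camera to tool coordinates, whose origin is the TCP and whose axes are the tool frame's). Camera axes: x right, y up, looking along -z (the intrinsics and any distortion apply to the point x, -y, -z); pixel columns grow to the right and rows downward; lengths in m; the calibration is good to about 2 mm. A picture is of the moment at which its call begins: read the wrist's pose just before it. There is no depth.
- env.sign_off(): hands the job in, once; it reports no verdict.
The state is a dict: "time_s": time; "qpos": joint angles; "joint_velocities": joint speeds; "effort": joint torques, N m; "tool_pos": TCP position; "tool_rot": TCP orientation; "force": force on the tool from outside, world axes, zero at the start; "wrist_torque": the same for the moment, N m; "grip_width": finger opening in m.
Only numpy, scipy, OpenCV 4.12 (cv2) and the standard library are available. Lean on these libraries where they do the work, as an engineer would, in place of code of your own. Each camera call takes 0.05 s, during which the arm holds its last target. There are 200 camera calls.

### The job

Put the sharpening stone away in the tool chest: feel for its recess in the cradle, gently seat it fully home and let go of it. Then, pushing gently from behind, ease the open lid a little past upright and leave it, so that its own weight swings it fully shut; do not ride or press it down. Leave the other things on the bench where they are.

Things in the scene. Friction and masses are not known exactly. Their poses are not given: they have to be found in the camera images.
- chest: Dark wooden tool chest fixed to the bench, 260 x 180 x 80 mm high without its lid, walls and floor 8 mm. Origin: centre of its underside; x along its length, z up, y across, towards the hinged long side. Inside is a pale wooden cradle block, 200 x 130 mm, its top face 46 mm above the chest's underside (34 mm below the rim), with a recess for the stone.
- cradle_mid (a point): Chest centre at the height of the cradle's top; axes as the chest. The recess runs along x, 122.5 x 46.5 mm, 16 mm deep, edges chamfered 1 mm, centred across (y = 0). Along x the cradle was fitted by eye: the recess centre lies up to 10 mm either side of this point, not reported, to be found by feel. The cradle does not give when pushed.
- stone_mid (a point): Centre of the sharpening stone, a rigid block 120 x 44 x 42 mm, about 0.4 kg: brown wood base, orange layer, grey top; brittle, at most 40 N against the chest. x along its length, z up; starts flat on the bench. Goes lengthwise into the recess, base down, either end first. Home: this point 51 mm above the chest's underside; on top of the cradle it is 16 mm too high and blocks the lid.
- lid (a joint): Hinge of the lid, rad: 0 shut, 1.57 upright, 2.1 stop; starts open, leaning back at 1.82 to 2.1. Soft-close hinge, damping 0.6 N m s/rad, friction 0.06 N m: the faster it is pushed the harder it resists. About 0.15 to 0.3 rad past upright its weight takes over and shuts it in 3 to 6 s. A push at the free edge at 0.05 m/s takes about 3 N; over 15 N overloads the hinge.
- lid_hinge (a point): Middle of the hinge line, chest x = 0, y = +90 mm, 80.5 mm above its underside. The lid is a flat dark wooden board 260 x 180 x 12 mm, about 0.45 kg. Axes turn with the lid: x along the hinge, y in the board from free edge to hinge, z out of the outer (back) face, which starts 12 mm along z from here.
- lid_edge (a point): Middle, on the axis, of a smooth white round rail 20 mm thick and 260 mm long fixed to the lid's outer (back) face along its free edge: 172 mm from the hinge line, 10 mm proud of the face. This is what to push. Axes as lid_hinge. Leaning back, it overhangs the bench beyond the hinged side of the chest, 0.22 m up; upright it is 0.25 m up.
- offcut: Bystander: plain pale wooden offcut 110 x 50 x 36 mm. Origin: centre of its underside.
- mallet: Bystander: wooden mallet lying on its side, 200 mm long, head 110 mm wide, 60 mm high, head towards +x. Origin: centre of its underside.
- chisel: Bystander: bench chisel lying flat, 250 mm long, 28 mm high. Origin: centre of its underside.
- glue: Bystander: yellow glue bottle, 60 mm wide, 150 mm high. Origin: centre of its underside.
- square: Bystander: try square lying flat, stock 110 x 22 x 16 mm, blade 150 mm. Origin: centre of its underside.
- cup: Bystander: blue cup, 70 mm wide, 90 mm high. Origin: centre of its underside.
- block: Bystander: cork sanding block 60 x 90 x 30 mm. Origin: centre of its underside.
Things that resemble listed ones, but are neither listed nor needed, are in the scene too. There is more than one size of the part that bears stone_mid; the job needs the largest.

How it is judged:
By the outcome, as a careful person would: the job done as asked, in the order asked, and still so for the second after the job is handed in, with the robot touching nothing.
It also fails if it takes over 72 s, if anything falls off the work surface, if the arm or the gripper's body presses on something with over 40 N, if the wrist force passes 120 N, or if a joint passes its speed limit or range.

## Working session

There is one attempt and no reset: what is moved stays moved. The work goes in short steps, Python scripts to look and compute and a tool call to move; the robot and the scene stay as the last step left them, time stands still between calls to the robot, and variables do not carry over. Pictures are saved under pics/ and viewed, about 8 in all and at most 12, crops included, and the job is handed in when it is done.

Besides the shell and the picture viewer there is one more tool, called after "Call:" in YAML: its name, and indented under it one key for each argument. arm_command: Moves the arm, as the interface text tells. Its arguments: {"type":"object","properties":{"translation":{"type":"array","items":{"type":"array","items":{"type":"number"}}},"twist":{"type":"array","items":{"type":"number"}},"grip":{"type":"number"},"force":{"type":"number"}},"required":["translation","twist"]}

```bash
mkdir -p pics
cat > h.py <<'E'
import numpy as np, cv2
from cell import telemetry, optics, env
from scipy.spatial.transform import Rotation as R
def cam(n):
    o=telemetry.get_obs(); c=optics.read_camera(n)
    if n=="wrist":
        T=np.eye(4); T[:3,:3]=R.from_euler('xyz',o["tool_rot"],degrees=True).as_matrix(); T[:3,3]=o["tool_pos"]
        c["T"]=T@np.array(c["hand_eye"])
    else: c["T"]=np.array(c["extrinsics"])
    c["K"]=np.array([[c["fx"],0,c["cx"]],[0,c["fy"],c["cy"]],[0,0,1]]); c["d"]=np.array(c["dist"],float)
    return c
def ray(c,uv):
    p=cv2.undistortPoints(np.array(uv,float).reshape(-1,1,2),c["K"],c["d"]).reshape(-1,2)
    d=np.c_[p[:,0],-p[:,1],-np.ones(len(p))]@c["T"][:3,:3].T
    return c["T"][:3,3],d
def onz(c,uv,z):
    o,d=ray(c,uv); z=np.broadcast_to(z,len(d)); return o+d*((z-o[2])/d[:,2])[:,None]
def proj(c,P):
    P=(np.atleast_2d(P)-c["T"][:3,3])@c["T"][:3,:3]
    q=np.c_[P[:,0],-P[:,1],-P[:,2]]
    return cv2.projectPoints(q,np.zeros(3),np.zeros(3),c["K"],c["d"])[0].reshape(-1,2)
def tri(c1,u1,c2,u2):
    o1,d1=ray(c1,[u1]);o2,d2=ray(c2,[u2]);A=np.c_[d1[0],-d2[0]]
    s=np.linalg.lstsq(A,o2-o1,rcond=None)[0];a=o1+d1[0]*s[0];b=o2+d2[0]*s[1]
    return (a+b)/2,np.linalg.norm(a-b)
E
python3 - <<'E'
from h import *
import pickle
print(telemetry.get_obs())
cs={n:cam(n) for n in("scene","side","wrist")}
pickle.dump(cs,open("c0.pkl","wb"))
for n,c in cs.items():
    cv2.imwrite(f"pics/{n}0.png",c["img"]); print(n,c["T"].round(3).tolist(),c["fx"],c["d"])
E
```

```text
{'time_s': 0.0, 'qpos': array([ 0.80877099, 18.4398103 , -4.01508428, 83.17488716,  1.2952683 ,
       78.54144149, -3.26023738]), 'joint_velocities': array([ 0.03981439,  0.05839905,  0.03629759, -0.00862057,  0.01297535,
       -0.05528035,  0.06568055]), 'effort': array([-2.58547143e-04, -4.91284704e+01, -4.03903294e-01, -3.12526345e+01,
       -6.40594075e-02,  4.37659642e-02,  1.61017233e-04]), 'tool_pos': array([ 6.49441161e-01, -6.81644077e-05,  2.21453087e-01]), 'tool_rot': array([1.79993807e+02, 1.10881294e-01, 3.64165891e-04]), 'force': array([ 0.23511926,  0.36898281, -0.45410053]), 'wrist_torque': array([-0.05231354, -0.06131308, -0.05216739]), 'grip_width': 0.08683936772692358}
scene [[-0.14, -0.521, 0.842, 1.548], [0.99, -0.051, 0.132, 0.098], [-0.026, 0.852, 0.523, 0.73], [0.0, 0.0, 0.0, 1.0]] 388.08122208209875 [-0.00832016  0.          0.          0.          0.        ]
side [[0.991, 0.105, -0.082, 0.434], [-0.134, 0.749, -0.65, -0.863], [-0.007, 0.655, 0.756, 1.04], [0.0, 0.0, 0.0, 1.0]] 444.8192309875498 [-0.107691  0.        0.        0.        0.      ]
wrist [[1.0, -0.001, 0.002, 0.65], [0.001, 0.954, 0.301, 0.083], [-0.002, -0.301, 0.954, 0.384], [0.0, 0.0, 0.0, 1.0]] 367.45313723673945 [-0.05606454  0.          0.          0.          0.        ]
```

View pics/scene0.png

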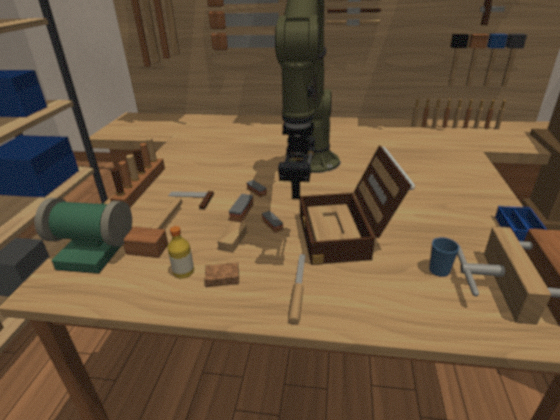

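View pics/side0.png

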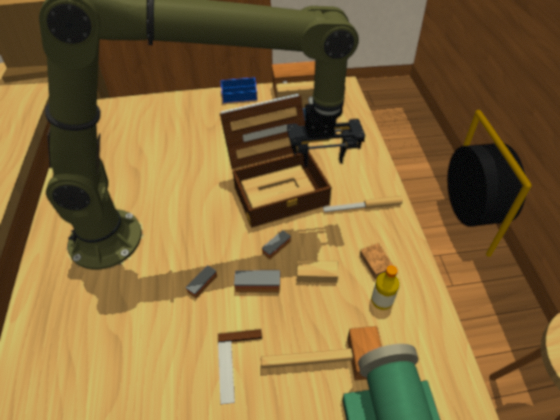

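Scene shows three grey-topped stones at scene (257,187), (241,207), (272,220), which are side (202,281), (258,281), (277,243). The largest is scene (241,207) / side (258,281). The chest is at scene (337,225) / side (281,187), with its lid open towards +y. I'll check the choice in one close crop.

Run:
```python
from h import *
import pickle
cs=pickle.load(open("c0.pkl","rb"))
a=cs["side"]["img"][225:305,180:346]; b=cs["side"]["img"][90:228,215:335]; s=cs["scene"]["img"][145:265,225:413]
A=cv2.resize(a,None,fx=2.4,fy=2.4,interpolation=2);S=cv2.resize(s,None,fx=4,fy=4,interpolation=2);B=cv2.resize(b,None,fx=4,fy=4,interpolation=2)
A=cv2.resize(a,None,fx=4,fy=4,interpolation=2)
# one picture: side stones (top-left, x2), ... 
out=np.zeros((600,800,3),np.uint8)
B=cv2.resize(b,None,fx=3,fy=3,interpolation=2);A=cv2.resize(a,None,fx=2.6,fy=2.6,interpolation=2);S=cv2.resize(s,None,fx=2.3,fy=2.3,interpolation=2)
out[:B.shape[0],:B.shape[1]]=B; out[:A.shape[0],362:362+A.shape[1]]=A; out[215:215+S.shape[0],362:362+S.shape[1]]=S
cv2.imwrite("pics/crop1.png",out)
for n,z in(("side",.042),("scene",.042)):
    c=cs[n];h=cv2.cvtColor(c["img"],cv2.COLOR_BGR2HSV)
    m=((h[...,1]<70)&(h[...,2]>50)&(h[...,2]<190)).astype(np.uint8)
    for k in cv2.findContours(m,0,1)[0]:
        if cv2.contourArea(k)<60: continue
        r=cv2.minAreaRect(k); u,v=r[0]
        if not(180<u<300 and 170<v<310): continue
        p=onz(c,cv2.boxPoints(r),z); e=np.linalg.norm(np.diff(p[:3],axis=0),axis=1)
        d=(p[1]-p[0]) if e[0]>e[1] else p[2]-p[1]
        print(n,np.round(r[0]),p.mean(0).round(3),e.round(3),np.degrees(np.arctan2(d[1],d[0])).round(1))
```

```text
side [256. 278.] [ 0.439 -0.224  0.042] [0.12  0.047] -7.8
side [201. 280.] [ 0.294 -0.21   0.042] [0.088 0.033] 46.2
side [276. 242.] [ 0.504 -0.115  0.042] [0.088 0.032] 39.0
scene [300. 268.] [0.758 0.017 0.042] [0.115 0.017] -179.2
scene [182. 264.] [ 0.779 -0.306  0.042] [0.057 0.073] 26.5
scene [272. 218.] [ 0.53  -0.098  0.042] [0.037 0.096] 37.0
scene [241. 204.] [ 0.451 -0.217  0.042] [0.145 0.062] 171.8
scene [188. 194.] [ 0.408 -0.424  0.042] [0.136 0.029] 95.4
scene [256. 186.] [ 0.323 -0.19   0.042] [0.045 0.096] 47.3
```

View pics/crop1.png

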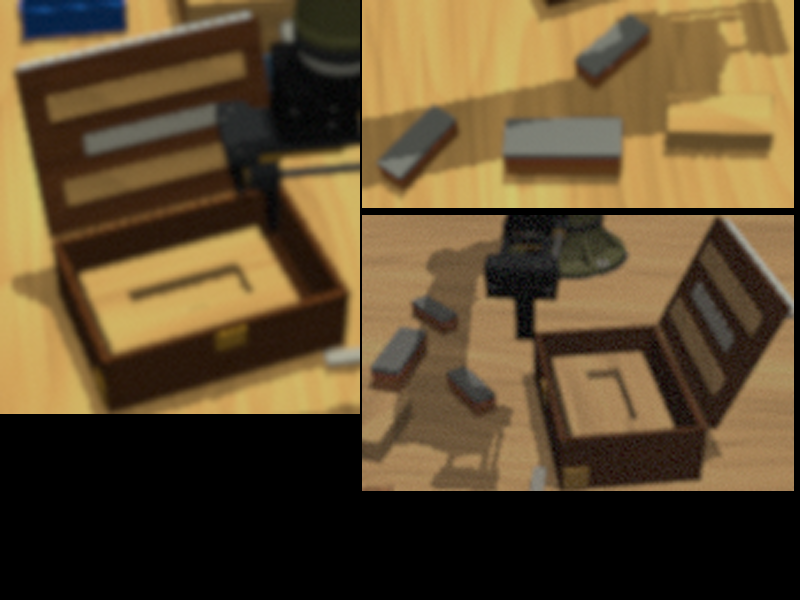

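Run:
```python
from h import *
import pickle
cs=pickle.load(open("c0.pkl","rb"))
sd=lambda L:np.array(L)/3+[215,90]
sc=lambda L:(np.array(L)-[362,215])/2.3+[225,145]
def show(n,p):
    print(n,p.round(3).tolist(),"mid",p.mean(0).round(3),np.linalg.norm(np.diff(p[[0,1,2,3,0]],axis=0),axis=1).round(3),[round(np.degrees(np.arctan2(*(p[j]-p[i])[[1,0]])),1) for i,j in((0,1),(3,2))])
# order: front-left, front-right, back-right, back-left as seen from side (chest x rightwards)
show("side rim",onz(cs["side"],sd([[107,358],[346,293],[288,190],[55,241]]),.08))
show("side cradle",onz(cs["side"],sd([[110,352],[298,296],[257,228],[80,280]]),.046))
show("scene rim",onz(cs["scene"],sc([[537,335],[557,442],[708,427],[655,328]]),.08))
show("scene cradle",onz(cs["scene"],sc([[550,358],[564,434],[673,431],[636,352]]),.046))
show("recess rear L side",onz(cs["side"],sd([[130,297],[237,269],[250,290],[250,290]]),.046))
show("recess rear L scene",onz(cs["scene"],sc([[587,372],[617,370],[633,417],[633,417]]),.046))
for a,b in(([20,70],[718,220]),([252,14],[790,312])):
    print(tri(cs["side"],sd([a])[0],cs["scene"],sc([b])[0]))
```

```text
side rim [[0.444, -0.017, 0.08], [0.688, 0.035, 0.08], [0.657, 0.195, 0.08], [0.404, 0.151, 0.08]] mid [0.548 0.091 0.08 ] [0.249 0.162 0.257 0.173] [np.float64(12.2), np.float64(9.8)]
side cradle [[0.448, 0.02, 0.046], [0.647, 0.07, 0.046], [0.621, 0.176, 0.046], [0.425, 0.125, 0.046]] mid [0.535 0.098 0.046] [0.205 0.11  0.202 0.107] [np.float64(14.0), np.float64(14.8)]
scene rim [[0.455, -0.01, 0.08], [0.701, 0.038, 0.08], [0.652, 0.217, 0.08], [0.419, 0.156, 0.08]] mid [0.557 0.1   0.08 ] [0.251 0.185 0.241 0.171] [np.float64(11.1), np.float64(14.5)]
scene cradle [[0.461, 0.009, 0.046], [0.639, 0.042, 0.046], [0.619, 0.179, 0.046], [0.432, 0.131, 0.046]] mid [0.538 0.09  0.046] [0.182 0.138 0.193 0.126] [np.float64(10.5), np.float64(14.2)]
recess rear L side [[0.475, 0.093, 0.046], [0.59, 0.118, 0.046], [0.599, 0.085, 0.046], [0.599, 0.085, 0.046]] mid [0.566 0.095 0.046] [0.118 0.033 0.    0.124] [np.float64(12.1), np.float64(0.0)]
recess rear L scene [[0.492, 0.064, 0.046], [0.483, 0.105, 0.046], [0.594, 0.128, 0.046], [0.594, 0.128, 0.046]] mid [0.541 0.106 0.046] [0.043 0.113 0.    0.12 ] [np.float64(102.7), np.float64(0.0)]
(array([0.38858019, 0.23173607, 0.23840627]), np.float64(0.0032065471780184777))
(array([0.63200445, 0.29538046, 0.23477286]), np.float64(0.006509049207629089))
```

Stone found at about (0.439, -0.224), long axis -8°, 120 x 47 mm, which matches the largest. Chest centre is about (0.548, 0.094), yaw about 12.5°. I'll move over the stone.

Call:
arm_command:
  translation:
    - [-3.5,3.7,0.8]
    - [-3.5,3.7,0.8]
    - [-3.5,3.7,0.8]
    - [-3.5,3.7,0.8]
    - [-3.5,3.7,0.8]
    - [-3.5,3.7,0.8]
  twist: [0,0,0,0,0,0]
  grip: 100

```text
time_s: 0.9
tool_pos: [0.4356, -0.2243, 0.1702]
tool_rot: [-179.9, 0.1, 0.5]
force: [0.5, -1.6, 0.0]
grip_width: 0.0873
```

Call:
arm_command:
  translation:
    - [0,0,0]
    - [0,0,0]
    - [0,0,0]
    - [0,0,0]
    - [0,0,0]
    - [0,0,0]
    - [0,0,0]
    - [0,0,0]
    - [0,0,0]
  twist: [-10.2,-10.2,-10.2,-10.2,-10.2,-10.2,-10.2,-10.2,0]

```text
time_s: 2.02
tool_pos: [0.4289, -0.2281, 0.1675]
tool_rot: [-179.6, -0.2, 84.1]
force: [0.5, 0.3, -0.6]
grip_width: 0.0872
```

```bash
cat > st.py <<'E'
from h import *
c=cam("wrist"); cv2.imwrite("pics/w1.png",c["img"])
o=telemetry.get_obs();print(o["time_s"],o["tool_pos"].round(4),o["tool_rot"].round(2),o["force"].round(2))
h=cv2.cvtColor(c["img"],cv2.COLOR_BGR2HSV)
m=((h[...,1]<70)&(h[...,2]>40)&(h[...,2]<200)).astype(np.uint8)
m=cv2.morphologyEx(m,cv2.MORPH_OPEN,np.ones((5,5)))
for k in cv2.findContours(m,0,1)[0]:
    if cv2.contourArea(k)<800: continue
    q=onz(c,k.reshape(-1,2),.042); r=cv2.minAreaRect((q[:,:2]*1000).astype(np.float32))
    print(cv2.minAreaRect(k)[0],np.round(r[0],1),np.round(r[1],1),round(r[2],2))
E
python3 st.py
```

```text
2.075 [ 0.4289 -0.228   0.1675] [-1.7955e+02 -1.6000e-01  8.4000e+01] [-0.34  0.22 -0.6 ]
(397.01495361328125, 330.1362609863281) [ 556.  -138.2] [159.1  25.1] 83.83
(434.3451843261719, 269.2556457519531) [ 499.1 -105.8] [84.1 30.7] 39.2
(300.1919860839844, 215.3598175048828) [ 439.9 -219.8] [ 43.4 119.2] 82.22
(50.3536491394043, 124.18292236328125) [ 342.1 -408.2] [90.1 28.5] 89.16
(309.7261657714844, 22.208847045898438) [ 293. -198.] [83.4 30.8] 47.15
```

Call:
arm_command:
  translation:
    - [0.9,1.0,0]
    - [0,0,4.0]
    - [0,0,4.0]
    - [0,0,3.0]
    - [0,0,0.5]
  twist: [1.8,0,0,0,0]

```text
time_s: 2.7
tool_pos: [0.4405, -0.2199, 0.0506]
tool_rot: [-179.7, -0.1, 81.2]
force: [0.5, -0.1, -0.1]
grip_width: 0.0871
```

Call:
arm_command:
  translation:
    - [0,0,1.5]
    - [0,0,1.2]
    - [0,0,0.1]
  twist: [-1.0,0,0]

```text
time_s: 3.08
tool_pos: [0.4419, -0.2205, 0.0229]
tool_rot: [-179.9, -0.1, 82.1]
force: [0.4, -0.4, -0.1]
grip_width: 0.087
```

Call:
arm_command:
  translation:
    - [0,0,0]
    - [0,0,0]
    - [0,0,0]
    - [0,0,0]
    - [0,0,0]
    - [0,0,0]
  twist: [0,0,0,0,0,0]
  grip: 0
  force: 25

```text
time_s: 3.82
tool_pos: [0.4435, -0.221, 0.0247]
tool_rot: [179.9, -0.0, 82.1]
force: [-0.4, 0.6, 0.1]
grip_width: 0.0439
```

Call:
arm_command:
  translation:
    - [0,0,-3]
    - [0,0,-5]
    - [0,0,-5]
    - [0,0,-4.5]
    - [4,1.2,0]
    - [4,1.2,0]
    - [4,1.2,0]
    - [4,1.2,0]
    - [4,1.2,0]
  twist: [0,0,0,0,0,0,0,0,0]

```text
time_s: 4.95
tool_pos: [0.5246, -0.0295, 0.1954]
tool_rot: [-179.1, -0.1, 81.5]
force: [1.6, -0.5, -4.5]
grip_width: 0.0439
```

Call:
arm_command:
  translation:
    - [0,0,0]
    - [0,0,0]
    - [0,0,0]
    - [0,0,0]
  twist: [-10,-10,0,0]

```text
time_s: 5.45
tool_pos: [0.5223, -0.0241, 0.1902]
tool_rot: [-178.6, -0.6, 102.3]
force: [0.5, -0.2, -5.2]
grip_width: 0.0437
```

Run:
```python
from h import *
import pickle
o=telemetry.get_obs();print(o["time_s"],o["tool_pos"].round(4),o["tool_rot"].round(2),o["force"].round(2),o["joint_velocities"].round(1))
c=cam("wrist");pickle.dump(c,open("w2.pkl","wb")); cv2.imwrite("pics/w2.png",cv2.resize(c["img"],(800,600),interpolation=2))
```

```text
5.45 [ 0.5223 -0.0241  0.1902] [-178.64   -0.62  102.27] [ 0.52 -0.19 -5.2 ] [ 0.1  0.2  0.1  0.4 -0.   0.  -0.2]
```

View pics/w2.png

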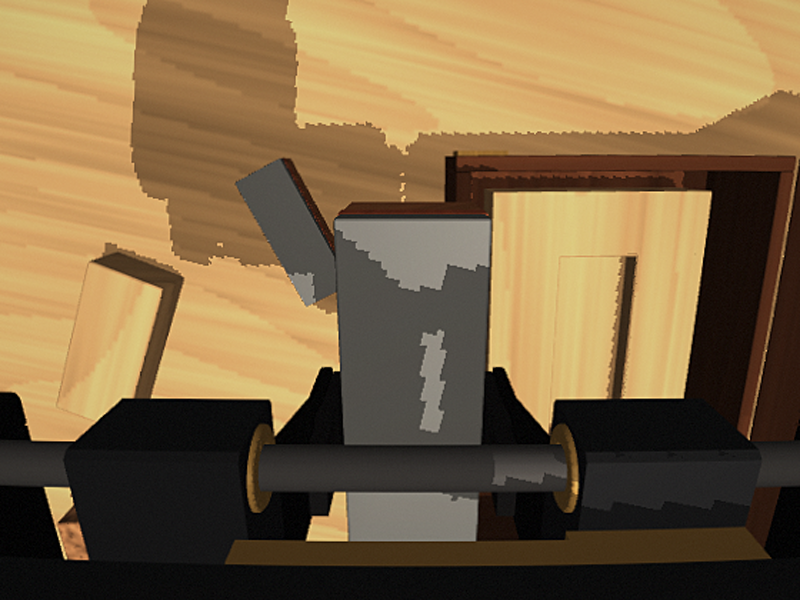

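Wrist view shows the held stone at (415,350). The recess's +x end is at row 256, cols 560–636, its front edge runs (560,256)–(553,425), and its rear edge runs (636,256)–(623,400). The cradle's +x edge is at row 191, and the chest rim's +x corners are (446,155) and (797,157).

Run:
```python
from h import *
import pickle
c=pickle.load(open("w2.pkl","rb"))
f=lambda L,z:onz(c,(np.array(L,float)+.5)*.7-.5,z)[:,:2]
def ang(a,b): return np.degrees(np.arctan2(*(b-a)[::-1])).round(2)
p=f([[553,425],[560,256],[636,256],[623,400]],.046); print("recess",p.round(4).tolist(),ang(p[0],p[1]),ang(p[3],p[2]),"width",np.linalg.norm(p[1]-p[2]).round(4))
q=f([[685,420],[711,191],[493,191]],.046); print("cradle",q.round(4).tolist(),ang(q[0],q[1]),ang(q[2],q[1])-90)
r=f([[446,155],[797,157],[740,437]],.08);print("rim",r.round(4).tolist(),ang(r[0],r[1])-90,ang(r[2],r[1]),np.linalg.norm(r[1]-r[0]))
th=np.radians(12.5);ex=np.array([np.cos(th),np.sin(th)]);ey=np.array([-ex[1],ex[0]])
for nm,a in(("recess end",(p[1]+p[2])/2),("cradle corner",q[1]),("rim mid+x",(r[0]+r[1])/2)): print(nm,"along",(a@ex).round(4),"across",(a@ey).round(4))
# rear rim/hinge: refine chest mid
mid=(r[0]+r[1])/2-.13*ex; print("chest mid from rim",mid); print("from cradle corner",q[1]-.1*ex-.065*ey,"(x by eye)"); print("recess centre",(p[1]+p[2])/2-.06125*ex)
# stone in hand, top face z
o=telemetry.get_obs();zt=o["tool_pos"][2]+.0173
s=f([[336,220],[490,218]],zt);print("stone +x end",s.round(4).tolist(),np.linalg.norm(s[0]-s[1]),zt,ang(s[0],s[1])-90)
```

```text
recess [[0.5909, 0.0881], [0.4815, 0.0597], [0.4714, 0.1051], [0.5641, 0.1283]] -165.44 -165.94 width 0.0466
cradle [[0.5697, 0.1751], [0.4245, 0.1371], [0.4532, 0.0106]] -165.35 12.799999999999997
rim [[0.4401, -0.023], [0.3993, 0.1573], [0.5601, 0.1897]] 12.769999999999996 -168.61 0.18484129395145715
recess end along 0.483 across -0.0227
cradle corner along 0.4441 across 0.042
rim mid+x along 0.4243 across -0.0253
chest mid from rim [0.29277752 0.03904227]
from cradle corner [0.34090796 0.05199808] (x by eye)
recess centre [0.41665839 0.06914666]
stone +x end [[0.466, -0.0579], [0.4564, -0.0161]] 0.04288635805782979 0.20759051760147865 12.980000000000004
```

```bash
cat > fit.py <<'E'
from h import *
def edge(c,a,b,z,n=60,w=5):
    g=cv2.GaussianBlur(cv2.cvtColor(c["img"],cv2.COLOR_BGR2GRAY).astype(np.float32),(0,0),1)
    a,b=[(np.array(x,float)+.5)*.7-.5 for x in(a,b)]; d=(b-a)/np.linalg.norm(b-a); nn=np.array([-d[1],d[0]])
    t=np.arange(-w,w+.1,.25); out=[]
    for s in np.linspace(.04,.96,n):
        p=a+(b-a)*s+t[:,None]*nn; v=cv2.remap(g,p[:,0].astype(np.float32),p[:,1].astype(np.float32),1)[:,0]
        out.append(p[np.argmax(abs(np.gradient(v)))])
    q=onz(c,out,z)[:,:2]
    for _ in range(3):
        l=cv2.fitLine((q*1000).astype(np.float32),cv2.DIST_HUBER,0,.01,.001)[:,0]; e=abs((q*1000-l[2:])@[-l[1],l[0]]); q=q[e<max(1.5*np.median(e),.2)]
    an=np.degrees(np.arctan2(l[1],l[0])); return (an+90)%180-90, l[2:].round(1), len(q), e.mean().round(2)
E
python3 - <<'E'
from fit import *
import pickle
c=pickle.load(open("w2.pkl","rb"))
for n,a,b,z in(("rec front",[560,256],[553,425],.046),("rec rear",[636,256],[623,400],.046),("rec end",[560,256],[625,256],.046),("cradle rear",[711,191],[690,400],.046),("cradle end",[500,191],[705,191],.046),("rim end",[450,156],[790,157],.08),("rim rear",[797,160],[740,437],.08)):
    print(n,edge(c,a,b,z))
E
```

```text
rec front (np.float32(13.399155), array([525.3,  68.7], dtype=float32), 26, np.float64(0.1))
rec rear (np.float32(12.330841), array([506. , 113.4], dtype=float32), 25, np.float64(0.07))
rec end (np.float32(-79.44336), array([477.1,  79.4], dtype=float32), 22, np.float64(0.08))
cradle rear (np.float32(13.185196), array([495.2, 154.1], dtype=float32), 37, np.float64(0.08))
cradle end (np.float32(-77.223526), array([440.3,  67.2], dtype=float32), 52, np.float64(0.06))
rim end (np.float32(-77.13656), array([417.3,  75. ], dtype=float32), 30, np.float64(0.11))
rim rear (np.float32(11.970322), array([487.7, 177.9], dtype=float32), 19, np.float64(0.17))
```

Call:
arm_command:
  translation:
    - [3.8,1.4,0]
    - [3.8,1.4,0]
    - [3.8,1.4,0]
    - [0,0,0]
    - [0,0,0]
  twist: [-0.5,0,0,0,0]

```text
time_s: 6.12
tool_pos: [0.5392, 0.0962, 0.1897]
tool_rot: [-178.6, -0.6, 102.0]
force: [0.1, -1.0, -5.0]
grip_width: 0.0437
```

```bash
cat > s.py <<'E'
from h import *
o=telemetry.get_obs();p=o["tool_pos"];c,s=.9751,.2215
print("t",o["time_s"],"pos",p.round(4),"rot",o["tool_rot"].round(2),"along %.4f across %.4f"%(p[0]*c+p[1]*s,-p[0]*s+p[1]*c),"F",o["force"].round(1),"M",o["wrist_torque"].round(2),"g",o["grip_width"].round(4))
E
python3 s.py
```

```text
Traceback (most recent call last):
  File "s.py", line 3, in <module>
    print("t",o["time_s"],"pos",p.round(4),"rot",o["tool_rot"].round(2),"along %.4f across %.4f"%(p[0]*c+p[1]*s,-p[0]*s+p[1]*c),"F",o["force"].round(1),"M",o["wrist_torque"].round(2),"g",o["grip_width"].round(4))
                                                                                                                                                                                           ^^^^^^^^^^^^^^^^^^^^^
AttributeError: 'float' object has no attribute 'round'
```

Call:
arm_command:
  translation:
    - [0,0,3.5]
    - [0,0,3.5]
    - [0,0,3.0]
    - [0,0,0]
  twist: [-0.8,0,0,0]

```text
time_s: 6.62
tool_pos: [0.5377, 0.0909, 0.0883]
tool_rot: [-178.7, -0.4, 102.1]
force: [-0.8, 0.9, -4.1]
grip_width: 0.0435
```

```bash
sed -i 's/,"g",.*)$/)/' s.py; python3 s.py
```

```text
t 6.625 pos [0.5377 0.0909 0.0883] rot [-178.72   -0.44  102.13] along 0.5444 across -0.0305 F [-0.8  0.9 -4.1] M [ 0.12 -0.07  0.01]
```

Call:
arm_command:
  translation:
    - [0.5,0.26,0.3]
    - [0,0,0.4]
  twist: [-1.2,0]

```text
time_s: 6.88
tool_pos: [0.5414, 0.096, 0.0839]
tool_rot: [-179.0, -0.4, 103.3]
force: [-0.1, -0.1, -4.1]
grip_width: 0.0436
```

```bash
python3 s.py
```

```text
t 6.875 pos [0.5414 0.096  0.0839] rot [-179.     -0.43  103.27] along 0.5492 across -0.0263 F [-0.1 -0.1 -4.1] M [ 0.11 -0.15  0.  ]
```

Call:
arm_command:
  translation:
    - [0.15,0,0.5]
    - [0,0,0.4]
    - [0,0,0.3]
  twist: [0.4,0,0]

```text
time_s: 7.25
tool_pos: [0.5422, 0.0978, 0.073]
tool_rot: [-179.2, -0.4, 102.8]
force: [0.6, -0.1, -3.9]
grip_width: 0.044
```

```bash
python3 s.py
```

```text
t 7.25 pos [0.5422 0.0978 0.073 ] rot [-179.18   -0.4   102.84] along 0.5503 across -0.0247 F [ 0.6 -0.1 -3.9] M [ 0.08 -0.04  0.04]
```

Call:
arm_command:
  translation:
    - [0,0,0.3]
    - [0,0,0.2]
  twist: [0,0]

```text
time_s: 7.5
tool_pos: [0.542, 0.0979, 0.0687]
tool_rot: [-179.2, -0.4, 102.8]
force: [-2.9, -0.4, 1.4]
grip_width: 0.0437
```

```bash
python3 s.py
```

```text
t 7.5 pos [0.542  0.0979 0.0687] rot [-179.17   -0.39  102.84] along 0.5502 across -0.0246 F [-2.9 -0.4  1.4] M [-0.03  0.36 -0.04]
```

Contact is light at 5 N. The -2.9 N along x says the +x end is riding on the chamfer, so the recess lies towards -x. I'll ease that way.

Call:
arm_command:
  translation:
    - [0,-0.15,0.1]
    - [0,-0.15,0.1]
  twist: [0,0]

```text
time_s: 7.75
tool_pos: [0.5416, 0.0977, 0.068]
tool_rot: [-179.5, -0.4, 102.8]
force: [2.4, 0.7, -0.9]
grip_width: 0.0438
```

```bash
python3 s.py
```

```text
t 7.75 pos [0.5416 0.0977 0.068 ] rot [-179.53   -0.38  102.85] along 0.5498 across -0.0247 F [ 2.4  0.7 -0.9] M [ 0.24 -0.62  0.04]
```

Call:
arm_command:
  translation:
    - [0,0,0.3]
    - [0,0,0.3]
  twist: [0,0]

```text
time_s: 8.0
tool_pos: [0.5399, 0.0974, 0.0627]
tool_rot: [-179.3, -0.4, 102.8]
force: [-8.8, -1.3, 18.4]
grip_width: 0.044
```

```bash
python3 s.py
```

```text
t 8.0 pos [0.5399 0.0974 0.0627] rot [-179.32   -0.37  102.84] along 0.5481 across -0.0246 F [-8.8 -1.3 18.4] M [-0.35  1.63  0.05]
```

Call:
arm_command:
  translation:
    - [0,-0.1,-0.1]
    - [0,-0.05,0.1]
  twist: [0,0]

```text
time_s: 8.25
tool_pos: [0.5385, 0.0971, 0.0627]
tool_rot: [-179.3, -0.4, 102.8]
force: [-3.6, -0.7, 9.2]
grip_width: 0.0439
```

```bash
python3 s.py
```

```text
t 8.25 pos [0.5385 0.0971 0.0627] rot [-179.33   -0.37  102.84] along 0.5466 across -0.0246 F [-3.6 -0.7  9.2] M [-0.06  0.52 -0.01]
```

Call:
arm_command:
  translation:
    - [0,-0.08,0.1]
    - [0,-0.03,0.15]
  twist: [0,0]

```text
time_s: 8.5
tool_pos: [0.5386, 0.0971, 0.0627]
tool_rot: [-179.5, -0.3, 102.8]
force: [-5.6, -1.1, 12.9]
grip_width: 0.044
```

```bash
python3 s.py
```

```text
t 8.5 pos [0.5386 0.0971 0.0627] rot [-179.46   -0.35  102.84] along 0.5467 across -0.0246 F [-5.6 -1.1 12.9] M [-0.18  1.15 -0.02]
```

Run:
```python
from h import *
import pickle
c=cam("wrist");pickle.dump(c,open("w3.pkl","wb"));s=cam("side")
a=cv2.resize(c["img"],(480,360),interpolation=2); b=cv2.resize(s["img"][120:240,215:345],None,fx=2.4,fy=2.4,interpolation=2)
out=np.zeros((360,800,3),np.uint8);out[:,:480]=a;out[:b.shape[0],484:484+b.shape[1]]=b
cv2.imwrite("pics/p5.png",out)
```

```text
(no output)
```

View pics/p5.png

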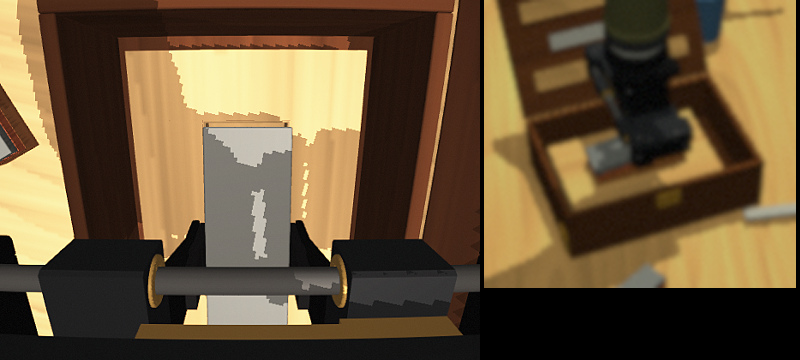

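Run:
```python
from h import *
import pickle
c=pickle.load(open("w3.pkl","rb"))
cv2.imwrite("pics/p6.png",cv2.resize(c["img"][120:260,220:360],None,fx=4,fy=4,interpolation=2))
th=np.radians(12.8);ex=np.array([np.cos(th),np.sin(th),0]);ey=np.array([-np.sin(th),np.cos(th),0])
for ce in(.5425,.544,.5455):
  for tilt in(0,7.6):
    t=np.radians(tilt);X=ex*np.cos(t)-np.array([0,0,np.sin(t)]);Z=ex*np.sin(t)+np.array([0,0,np.cos(t)])
    C=ex*ce+ey*-.0247+[0,0,.0627-.0247+.021]
    print(ce,tilt,"topcorners",proj(c,[C-.06*X+s*.022*ey+.021*Z for s in(-1,1)]).round(1).tolist(),"near fingers",proj(c,[C-.02*X+s*.022*ey+.021*Z for s in(-1,1)]).round(1).tolist())
for ce in(.542,.544,.546): print("recess",ce,proj(c,[ex*(ce-.06125)+ey*(-.0247+s*.02325)+[0,0,.046] for s in(-1,1)]).round(1).tolist())
```

```text
0.5425 0 topcorners [[232.0, 149.5], [343.6, 149.6]] near fingers [[236.0, 244.3], [339.4, 244.3]]
0.5425 7.6 topcorners [[229.4, 160.8], [346.3, 160.9]] near fingers [[235.5, 253.0], [339.9, 252.9]]
0.544 0 topcorners [[232.1, 153.3], [343.4, 153.4]] near fingers [[236.1, 247.6], [339.3, 247.5]]
0.544 7.6 topcorners [[229.6, 164.8], [346.1, 164.8]] near fingers [[235.7, 256.3], [339.8, 256.2]]
0.5455 0 topcorners [[232.3, 157.1], [343.2, 157.2]] near fingers [[236.3, 250.9], [339.1, 250.8]]
0.5455 7.6 topcorners [[229.8, 168.7], [345.9, 168.8]] near fingers [[235.8, 259.6], [339.6, 259.5]]
recess 0.542 [[239.2, 137.4], [335.7, 137.5]]
recess 0.544 [[239.4, 141.6], [335.6, 141.7]]
recess 0.546 [[239.5, 145.8], [335.4, 145.9]]
```

View pics/p6.png

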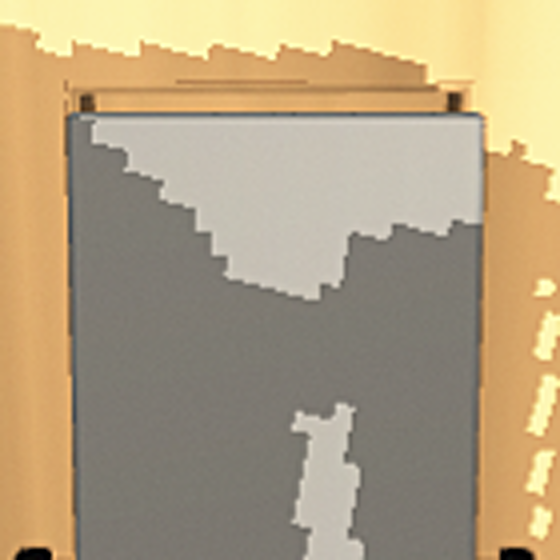

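Stone top-edge width in the image (104 px) puts its top at about z 0.070, so it looks home at 0.072: it sat lower in the grip than I assumed, and z stops hard at 0.0627. The recess end is visible just beyond it at row 142. I'll relax, release, and check by touching its top.

Call:
arm_command:
  translation:
    - [0,0,-0.05]
    - [0,0,0]
    - [0,0,0]
    - [0,0,0]
  twist: [0,0,0,0]
  grip: 75

```text
time_s: 9.1
tool_pos: [0.5393, 0.0972, 0.063]
tool_rot: [-179.5, -0.4, 102.8]
force: [-0.1, -0.5, 0.3]
grip_width: 0.0648
```

```bash
python3 s.py
```

```text
t 9.1 pos [0.5393 0.0972 0.063 ] rot [-179.55   -0.35  102.83] along 0.5474 across -0.0247 F [-0.1 -0.5  0.3] M [ 0.1  -0.02  0.02]
```

Retreat up, then measure the stone's top from above with the wrist camera.

Call:
arm_command:
  translation:
    - [0,0,-1.5]
    - [0,0,-3]
    - [0,0,-4]
    - [0,0,-3]
    - [0,0,0]
    - [0,0,0]
  twist: [0,0,0,0,0,0]

```text
time_s: 9.85
tool_pos: [0.5405, 0.0968, 0.1847]
tool_rot: [-179.6, -0.4, 102.8]
force: [0.3, 0.7, -0.1]
grip_width: 0.0652
```

```bash
python3 s.py
python3 - <<'E'
from h import *
import pickle
c=cam("wrist");pickle.dump(c,open("w4.pkl","wb"));s=cam("scene")
out=np.zeros((420,800,3),np.uint8);out[:,:480]=cv2.resize(c["img"],None,fx=480/560,fy=1)[:420]
out[:,:480]=0;out[:360,:480]=cv2.resize(c["img"],(480,360),interpolation=2)
b=cv2.resize(s["img"][150:265,290:410],None,fx=2.6,fy=2.6,interpolation=2);out[:b.shape[0],484:484+b.shape[1]]=b
cv2.imwrite("pics/p7.png",out)
E
```

```text
t 9.85 pos [0.5405 0.0968 0.1847] rot [-179.64   -0.35  102.85] along 0.5485 across -0.0253 F [ 0.3  0.7 -0.1] M [ 0.14 -0.07 -0.01]
```

View pics/p7.png

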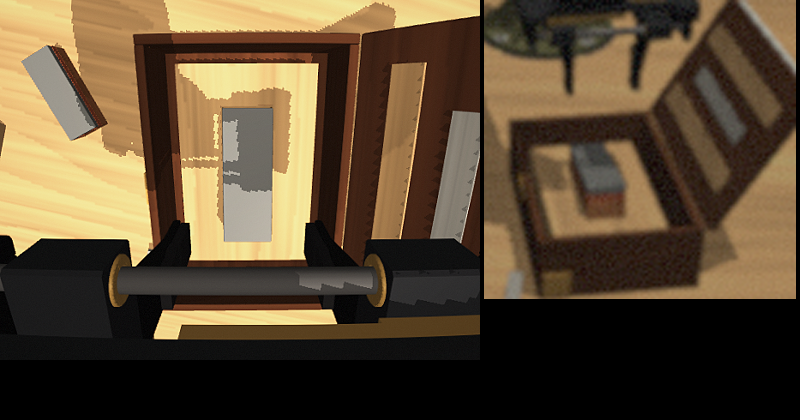

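Run:
```python
from fit import *
import pickle
c=pickle.load(open("w4.pkl","rb"))
k=800/480.
L=lambda a,b,z:edge(c,np.array(a)*k,np.array(b)*k,z,w=4)
import fit
cor=[[222.5,107.5],[271.5,107.5],[271.5,241.5],[224,241.5]]
def lines(z):
    E=[L(cor[i],cor[(i+1)%4],z) for i in range(4)]
    P=[]
    for i in range(4):
        a,b=E[i-1],E[i]; da,db=[np.array([np.cos(np.radians(x[0])),np.sin(np.radians(x[0]))]) for x in(a,b)]
        s=np.linalg.solve(np.c_[da,-db],b[1]-a[1]); P.append(a[1]+da*s[0])
    return E,np.array(P)
for z in(.068,.072,.076,.080,.088):
    E,P=lines(z); print(z,np.linalg.norm(P-np.roll(P,-1,0),axis=1).round(1),[round(float(e[0]),1) for e in E],P.mean(0).round(1))
print(E)
cv2.imwrite("pics/p8.png",cv2.resize(c["img"][110:300,235:345],None,fx=3.1,fy=3.1,interpolation=2))
```

```text
0.068 [ 43.4 130.5  47.9 129. ] [-77.1, 13.6, -78.9, 11.6] [538.4  98.1]
0.072 [ 42.8 128.7  47.3 127.2] [-77.1, 13.6, -78.9, 11.6] [537.3  97.8]
0.076 [ 42.1 126.7  46.6 125.3] [-77.1, 13.6, -78.9, 11.6] [536.2  97.5]
0.08 [ 41.6 124.8  45.9 123.4] [-77.1, 13.6, -78.9, 11.6] [535.1  97.2]
0.088 [ 40.3 121.1  44.5 119.7] [-77.1, 13.6, -78.9, 11.6] [532.9  96.7]
[(np.float32(-77.12917), array([474.5,  82. ], dtype=float32), 60, np.float64(0.05)), (np.float32(13.627914), array([519.1, 115.1], dtype=float32), 31, np.float64(0.08)), (np.float32(-78.92434), array([591.5, 110.6], dtype=float32), 29, np.float64(0.1)), (np.float32(11.6375885), array([546.4,  77.8], dtype=float32), 23, np.float64(0.07))]
```

View pics/p8.png

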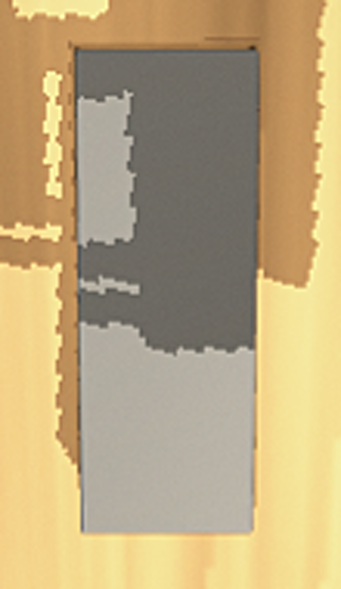

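The crop shows the stone is not home. Its -x end is down in the recess, 43 mm wide at z 0.072. Its +x end at (165,530) is up on the edge, 47 mm wide, so the stone is tilted about 7°. I'll shut the fingers and press the +x end gently down.

Call:
arm_command:
  translation:
    - [0,2.1,0]
    - [0,2.1,0]
    - [0,0,3.0]
    - [0,0,3.0]
    - [0,0,2]
    - [0,0,0]
  twist: [0,0,0,0,0,0]
  grip: 0

```text
time_s: 10.7
tool_pos: [0.5773, 0.106, 0.0943]
tool_rot: [-178.9, -0.4, 102.9]
force: [-0.2, 0.2, 0.0]
grip_width: 0.0132
```

```bash
python3 s.py
```

```text
t 10.7 pos [0.5773 0.106  0.0943] rot [-178.9    -0.41  102.86] along 0.5864 across -0.0245 F [-0.2  0.2  0. ] M [ 0.1  -0.05  0.04]
```

Call:
arm_command:
  translation:
    - [0,0.3,0]
    - [0,0,0.3]
    - [0,0,0.3]
  twist: [0,0,0]

```text
time_s: 11.08
tool_pos: [0.5815, 0.107, 0.0897]
tool_rot: [-179.1, -0.4, 102.9]
force: [-0.4, -0.7, -0.0]
grip_width: 0.0009
```

```bash
python3 s.py
```

```text
t 11.075 pos [0.5815 0.107  0.0897] rot [-179.06   -0.41  102.86] along 0.5907 across -0.0245 F [-0.4 -0.7 -0. ] M [ 0.17 -0.07 -0.  ]
```

Call:
arm_command:
  translation:
    - [0,0,0.25]
    - [0,0,0.25]
  twist: [0,0]

```text
time_s: 11.32
tool_pos: [0.582, 0.1071, 0.0873]
tool_rot: [-179.1, -0.4, 102.9]
force: [-6.1, -0.8, 17.7]
grip_width: 0.0007
```

```bash
python3 s.py
```

```text
t 11.325 pos [0.582  0.1071 0.0873] rot [-179.14   -0.39  102.85] along 0.5912 across -0.0245 F [-6.1 -0.8 17.7] M [-0.21  1.42 -0.01]
```

Call:
arm_command:
  translation:
    - [0,-0.2,0]
    - [0,-0.3,0.05]
    - [0,-0.3,0.05]
  twist: [0,0,0]

```text
time_s: 11.7
tool_pos: [0.5746, 0.1054, 0.0875]
tool_rot: [-179.3, -0.4, 102.9]
force: [0.4, -0.9, 0.3]
grip_width: 0.0003
```

```bash
python3 s.py
```

```text
t 11.7 pos [0.5746 0.1054 0.0875] rot [-179.27   -0.37  102.86] along 0.5836 across -0.0245 F [ 0.4 -0.9  0.3] M [ 0.11 -0.05  0.  ]
```

Call:
arm_command:
  translation:
    - [0,0,0.2]
    - [0,0,0.2]
  twist: [0,0]

```text
time_s: 11.95
tool_pos: [0.5745, 0.1053, 0.0864]
tool_rot: [-179.3, -0.3, 102.8]
force: [-5.9, -1.6, 15.8]
grip_width: 0.0003
```

```bash
python3 s.py
```

```text
t 11.95 pos [0.5745 0.1053 0.0864] rot [-179.3    -0.34  102.85] along 0.5836 across -0.0245 F [-5.9 -1.6 15.8] M [-0.08  1.18  0.01]
```

The probe confirms a tilt of about 7° (0.0864 at 0.584, 0.0873 at 0.591). The camera puts the +x end about 4 mm past the recess edge, so I won't push it. I'll regrip near the +x end, shift it -x, and lower that end under control.

Call:
arm_command:
  translation:
    - [0,0,-1.5]
    - [0,0,-1.5]
    - [0,0.8,0]
    - [0,0,0]
    - [0,0,0]
  twist: [0,0,0,0,0]
  grip: 75

```text
time_s: 12.58
tool_pos: [0.5834, 0.1072, 0.1174]
tool_rot: [-179.3, -0.4, 102.8]
force: [-0.5, 0.8, 0.5]
grip_width: 0.0424
```

Call:
arm_command:
  translation:
    - [0,0,1.8]
    - [0,0,2.0]
    - [0,0,1.0]
  twist: [0,0,0]

```text
time_s: 12.95
tool_pos: [0.5816, 0.107, 0.0652]
tool_rot: [-179.2, -0.4, 102.8]
force: [-0.1, -1.2, 0.1]
grip_width: 0.064
```

```bash
python3 s.py
```

```text
t 12.95 pos [0.5816 0.107  0.0652] rot [-179.18   -0.36  102.85] along 0.5908 across -0.0244 F [-0.1 -1.2  0.1] M [ 0.07 -0.09 -0.04]
```

Call:
arm_command:
  translation:
    - [0,0,0]
    - [0,0,0]
    - [0,0,0]
    - [0,0,0]
  twist: [0,0,0,0]
  grip: 0
  force: 25

```text
time_s: 13.45
tool_pos: [0.5807, 0.107, 0.064]
tool_rot: [-179.0, -0.4, 102.8]
force: [-0.3, -0.5, -3.3]
grip_width: 0.0445
```

```bash
python3 s.py
```

```text
t 13.45 pos [0.5807 0.107  0.064 ] rot [-179.05   -0.37  102.85] along 0.5899 across -0.0243 F [-0.3 -0.5 -3.3] M [ 0.14 -0.07 -0.06]
```

Call:
arm_command:
  translation:
    - [0,-0.15,-0.05]
    - [0,-0.15,0]
    - [0,-0.1,0]
  twist: [0,0,0]

```text
time_s: 13.82
tool_pos: [0.5779, 0.1063, 0.0648]
tool_rot: [-179.2, -0.4, 102.9]
force: [3.1, 0.3, -3.9]
grip_width: 0.0439
```

```bash
python3 s.py
```

```text
t 13.825 pos [0.5779 0.1063 0.0648] rot [-179.24   -0.37  102.86] along 0.5870 across -0.0244 F [ 3.1  0.3 -3.9] M [ 0.37 -0.92  0.03]
```

Call:
arm_command:
  translation:
    - [0,0,0.2]
    - [0,0,0.3]
  twist: [0,0]

```text
time_s: 14.08
tool_pos: [0.5793, 0.1065, 0.0612]
tool_rot: [-179.4, -0.4, 102.9]
force: [2.2, 0.0, 0.7]
grip_width: 0.0442
```

```bash
python3 s.py
```

```text
t 14.075 pos [0.5793 0.1065 0.0612] rot [-179.43   -0.35  102.85] along 0.5885 across -0.0244 F [2.2 0.  0.7] M [ 0.14 -0.39 -0.02]
```

Lowering with low force; continue gently.

Call:
arm_command:
  translation:
    - [0,0,0.3]
    - [0,0,0.3]
  twist: [0,0]

```text
time_s: 14.32
tool_pos: [0.5808, 0.1069, 0.0562]
tool_rot: [-179.6, -0.3, 102.9]
force: [2.8, 1.8, 0.4]
grip_width: 0.0435
```

```bash
python3 s.py
```

```text
t 14.325 pos [0.5808 0.1069 0.0562] rot [-179.63   -0.35  102.85] along 0.5901 across -0.0244 F [2.8 1.8 0.4] M [ 0.18 -0.37 -0.01]
```

Call:
arm_command:
  translation:
    - [0,0,0.25]
    - [0,0,0.2]
  twist: [0,0]

```text
time_s: 14.58
tool_pos: [0.5811, 0.1071, 0.0515]
tool_rot: [-179.7, -0.3, 102.9]
force: [3.7, 0.5, 1.5]
grip_width: 0.0438
```

```bash
python3 s.py
```

```text
t 14.575 pos [0.5811 0.1071 0.0515] rot [-179.66   -0.34  102.87] along 0.5903 across -0.0243 F [3.7 0.5 1.5] M [ 0.16 -0.37  0.05]
```

Call:
arm_command:
  translation:
    - [0,0,0.15]
    - [0,0,0.1]
  twist: [0,0]

```text
time_s: 14.82
tool_pos: [0.5811, 0.1072, 0.0498]
tool_rot: [-179.7, -0.3, 102.9]
force: [-1.7, -0.4, 10.9]
grip_width: 0.0443
```

```bash
python3 s.py
```

```text
t 14.825 pos [0.5811 0.1072 0.0498] rot [-179.65   -0.33  102.88] along 0.5904 across -0.0242 F [-1.7 -0.4 10.9] M [-0.25  0.45 -0.05]
```

Call:
arm_command:
  translation:
    - [0,0,-0.05]
    - [0,0,0]
    - [0,0,0]
    - [0,0,0]
  twist: [0,0,0,0]
  grip: 75

```text
time_s: 15.32
tool_pos: [0.5777, 0.1063, 0.0482]
tool_rot: [-179.2, -0.3, 102.9]
force: [-1.1, -0.1, -0.1]
grip_width: 0.0643
```

Call:
arm_command:
  translation:
    - [0,0,-1.5]
    - [0,-1.1,-3]
    - [0,-1.1,-3.5]
    - [0,-1.1,-3.5]
    - [0,-0.7,0]
    - [0,0,0]
  twist: [0,0,0,0,0,0]

```text
time_s: 16.08
tool_pos: [0.5397, 0.097, 0.1713]
tool_rot: [-179.4, -0.3, 102.9]
force: [0.4, -0.7, -0.3]
grip_width: 0.0654
```

```bash
python3 s.py
python3 - <<'E'
from fit import *
import pickle
c=cam("wrist");pickle.dump(c,open("w5.pkl","wb"))
h=cv2.cvtColor(c["img"],cv2.COLOR_BGR2HSV)
m=((h[...,1]<60)&(h[...,2]>60)).astype(np.uint8); m=cv2.morphologyEx(m,cv2.MORPH_OPEN,np.ones((5,5)))
k=max([k for k in cv2.findContours(m,0,1)[0] if 230<cv2.minAreaRect(k)[0][0]<350 and cv2.minAreaRect(k)[0][1]<290],key=cv2.contourArea)
q=cv2.approxPolyDP(k,6,True).reshape(-1,2);print("quad",q.tolist())
if len(q)==4:
  for z in(.068,.072,.076):
    p=onz(c,q,z)[:,:2]*1000;print(z,np.linalg.norm(p-np.roll(p,-1,0),axis=1).round(1),p.mean(0).round(1))
cv2.imwrite("pics/p9.png",cv2.resize(c["img"],(640,480),interpolation=2))
E
```

```text
t 16.075 pos [0.5397 0.097  0.1713] rot [-179.37   -0.33  102.87] along 0.5478 across -0.0249 F [ 0.4 -0.7 -0.3] M [ 0.16 -0.06 -0.01]
quad [[258, 130], [261, 282], [315, 283], [319, 131]]
0.068 [119.3  43.4 119.6  43.4] [535.8  97. ]
0.072 [117.5  42.8 117.8  42.7] [534.7  96.7]
0.076 [115.7  42.1 116.   42.1] [533.6  96.4]
```

View pics/p9.png

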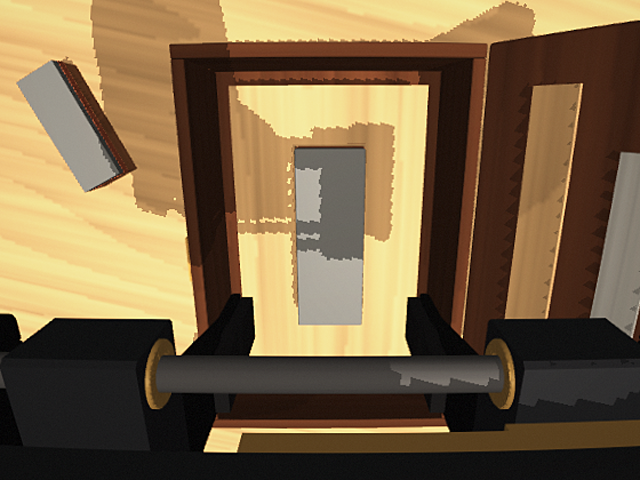

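Stone now looks flat: both ends read 43.4 mm and both sides about 119.4 mm at z 0.068, at (330,235) in the picture. A quick gentle touch on the +x end will confirm the height.

Call:
arm_command:
  translation:
    - [0,2.0,0]
    - [0,2.0,2]
    - [0,0,2.5]
    - [0,0,2.5]
    - [0,0,1.5]
    - [0,0,0]
  twist: [0,0,0,0,0,0]
  grip: 0

```text
time_s: 16.88
tool_pos: [0.5779, 0.1066, 0.0781]
tool_rot: [-179.0, -0.4, 102.9]
force: [0.2, -0.6, 0.3]
grip_width: 0.0133
```

```bash
python3 s.py
```

```text
t 16.875 pos [0.5779 0.1066 0.0781] rot [-178.97   -0.39  102.89] along 0.5871 across -0.0240 F [ 0.2 -0.6  0.3] M [ 0.13 -0.1   0.  ]
```

Call:
arm_command:
  translation:
    - [0,0,0]
    - [0,0,0.25]
    - [0,0,0.25]
  twist: [0,0,0]

```text
time_s: 17.25
tool_pos: [0.5796, 0.107, 0.0753]
tool_rot: [-179.2, -0.4, 102.9]
force: [-0.6, 0.7, 0.5]
grip_width: 0.0001
```

Call:
arm_command:
  translation:
    - [0,0,0.15]
    - [0,0,0.1]
  twist: [0,0]

```text
time_s: 17.5
tool_pos: [0.5799, 0.1071, 0.0733]
tool_rot: [-179.3, -0.4, 102.9]
force: [-0.1, 0.2, 0.6]
grip_width: 0.0004
```

Call:
arm_command:
  translation:
    - [0,0,0.15]
    - [0,0,0.1]
  twist: [0,0]

```text
time_s: 17.75
tool_pos: [0.58, 0.1071, 0.0725]
tool_rot: [-179.3, -0.4, 102.9]
force: [-2.8, -0.1, 6.6]
grip_width: 0.0005
```

Contact is at 0.0725 m with 6.6 N, so the stone's top is at home height (0.072). Next, rise and go over behind the lid.

Call:
arm_command:
  translation:
    - [0,-0.5,-3]
    - [0,-0.8,-5]
    - [0,-0.8,-5.5]
    - [0,-0.8,-5.5]
    - [0,-0.7,-5.5]
    - [0,0,0]
  twist: [0,0,0,0,0,0]

```text
time_s: 18.5
tool_pos: [0.5469, 0.0979, 0.3252]
tool_rot: [-179.2, -0.4, 102.9]
force: [0.8, -0.1, -0.5]
grip_width: 0.0003
```

```bash
python3 s.py
```

```text
t 18.5 pos [0.5469 0.0979 0.3252] rot [-179.25   -0.36  102.9 ] along 0.5549 across -0.0256 F [ 0.8 -0.1 -0.5] M [ 0.1  -0.1   0.03]
```

Call:
arm_command:
  translation:
    - [4.9,0,0]
    - [4.9,0,0]
    - [4.9,0,0]
    - [4.9,0,0]
    - [4.9,0,0]
    - [0,0,0]
  twist: [0,0,0,0,0,0]

```text
time_s: 19.25
tool_pos: [0.4905, 0.3419, 0.3209]
tool_rot: [-179.0, -0.3, 102.7]
force: [-0.5, -0.5, -0.1]
grip_width: 0.0003
```

```bash
python3 s.py
python3 - <<'E'
from h import *
import pickle
c=cam("wrist");pickle.dump(c,open("w6.pkl","wb"))
th=np.radians(12.8);ex=np.array([np.cos(th),np.sin(th),0]);ey=np.array([-np.sin(th),np.cos(th),0])
P=[ex*(.5535+a)+ey*.1625+[0,0,.224] for a in(-.13,0,.13)];print("rail pred",proj(c,P).round(0).tolist())
im=c["img"].copy()
out=cv2.resize(im,(640,480),interpolation=2);cv2.imwrite("pics/p10.png",out)
E
```

```text
t 19.25 pos [0.4905 0.3419 0.3209] rot [-178.96   -0.28  102.66] along 0.5541 across 0.2247 F [-0.5 -0.5 -0.1] M [ 0.14 -0.03  0.04]
rail pred [[192.0, 29.0], [204.0, 219.0], [215.0, 365.0]]
```

View pics/p10.png

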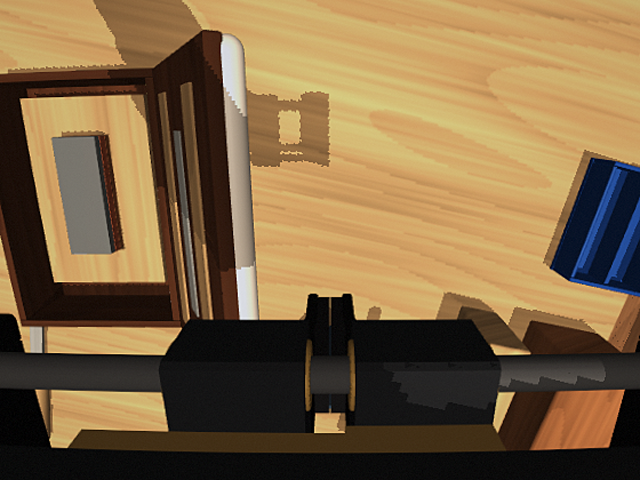

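Wrist view: stone seated at (82,195) and white rail from (232,35) to (247,320), its axis at across about 0.169. The fingers are about 3 cm behind it. I'll descend behind the rail.

Call:
arm_command:
  translation:
    - [0.2,0,3]
    - [0.2,0,3]
    - [0,0,3]
    - [0,0,1.4]
    - [0,0,0]
  twist: [0,0,0,0,0]

```text
time_s: 19.92
tool_pos: [0.4936, 0.3343, 0.212]
tool_rot: [-179.0, 0.2, 101.8]
force: [-0.3, -0.2, 0.8]
grip_width: 0.0005
```

```bash
python3 s.py
```

```text
t 19.925 pos [0.4936 0.3343 0.212 ] rot [-1.7897e+02  1.7000e-01  1.0182e+02] along 0.5553 across 0.2167 F [-0.3 -0.2  0.8] M [ 0.08 -0.07  0.01]
```

Call:
arm_command:
  translation:
    - [-0.6,0,0]
    - [-0.6,0,0]
    - [-0.6,0,0]
    - [-0.5,0,0]
    - [-0.5,0,0]
  twist: [0,0,0,0,0]

```text
time_s: 20.55
tool_pos: [0.5019, 0.3054, 0.2162]
tool_rot: [-179.3, 0.1, 101.7]
force: [-0.6, 0.1, -0.3]
grip_width: 0.0005
```

```bash
python3 s.py
```

```text
t 20.55 pos [0.5019 0.3054 0.2162] rot [-1.7933e+02  8.0000e-02  1.0175e+02] along 0.5570 across 0.1867 F [-0.6  0.1 -0.3] M [ 0.12 -0.03  0.03]
```

Call:
arm_command:
  translation:
    - [-0.5,0,0.2]
    - [-0.5,0,0.2]
    - [-0.5,0,0.15]
    - [-0.5,0,0.1]
  twist: [0,0,0,0]

```text
time_s: 21.05
tool_pos: [0.5049, 0.2901, 0.2108]
tool_rot: [-179.5, -0.4, 102.0]
force: [-0.2, 3.7, 2.5]
grip_width: 0.0006
```

```bash
python3 s.py
```

```text
t 21.05 pos [0.5049 0.2901 0.2108] rot [-179.48   -0.35  102.02] along 0.5566 across 0.1711 F [-0.2  3.7  2.5] M [1.03 0.14 0.02]
```

Call:
arm_command:
  translation:
    - [-0.5,0,0]
    - [-0.5,0,0]
    - [-0.5,0,0]
    - [-0.5,0,0]
    - [-0.5,0,0]
    - [-0.5,0,0]
  twist: [0,0,0,0,0,0]

```text
time_s: 21.8
tool_pos: [0.5119, 0.2579, 0.2109]
tool_rot: [-179.5, -0.3, 102.0]
force: [-0.0, 2.9, 1.6]
grip_width: 0.0007
```

```bash
python3 s.py
```

```text
t 21.8 pos [0.5119 0.2579 0.2109] rot [-179.5    -0.3   101.98] along 0.5563 across 0.1381 F [-0.   2.9  1.6] M [ 0.63  0.05 -0.01]
```

Call:
arm_command:
  translation:
    - [-0.5,0,0]
    - [-0.5,0,0]
    - [-0.5,0,0]
    - [-0.5,0,0]
    - [-0.5,0,0]
    - [-0.5,0,0]
  twist: [0,0,0,0,0,0]

```text
time_s: 22.55
tool_pos: [0.5186, 0.2242, 0.2098]
tool_rot: [-179.4, -0.1, 101.9]
force: [-1.0, 1.5, 1.1]
grip_width: 0.0003
```

```bash
python3 s.py
```

```text
t 22.55 pos [0.5186 0.2242 0.2098] rot [-1.7938e+02 -1.4000e-01  1.0188e+02] along 0.5554 across 0.1038 F [-1.   1.5  1.1] M [ 0.41 -0.01  0.  ]
```

Call:
arm_command:
  translation:
    - [-0.5,0,-0.1]
    - [-0.5,0,-0.1]
    - [-0.5,0,-0.1]
    - [-0.45,0,-0.1]
  twist: [0,0,0,0]

```text
time_s: 23.05
tool_pos: [0.5227, 0.2027, 0.2132]
tool_rot: [-179.3, -0.1, 101.8]
force: [0.1, 0.4, -1.0]
grip_width: 0.0006
```

```bash
python3 s.py
```

```text
t 23.05 pos [0.5227 0.2027 0.2132] rot [-1.7929e+02 -7.0000e-02  1.0183e+02] along 0.5546 across 0.0819 F [ 0.1  0.4 -1. ] M [0.33 0.   0.01]
```

Call:
arm_command:
  translation:
    - [-0.4,0,-0.05]
    - [-0.4,0,-0.05]
    - [-0.4,0,-0.05]
  twist: [0,0,0]

```text
time_s: 23.42
tool_pos: [0.5254, 0.1897, 0.2147]
tool_rot: [-179.3, -0.0, 101.8]
force: [0.3, 0.1, -0.0]
grip_width: 0.0007
```

```bash
python3 s.py
```

```text
t 23.425 pos [0.5254 0.1897 0.2147] rot [-1.7927e+02 -4.0000e-02  1.0182e+02] along 0.5543 across 0.0686 F [ 0.3  0.1 -0. ] M [ 0.29 -0.03 -0.02]
```

Call:
arm_command:
  translation:
    - [-0.4,0,0]
    - [-0.4,0,0]
    - [-0.3,0,0]
  twist: [0,0,0]

```text
time_s: 23.8
tool_pos: [0.5278, 0.1779, 0.2147]
tool_rot: [-179.3, -0.0, 101.8]
force: [-0.2, 0.4, 0.8]
grip_width: 0.0005
```

```bash
python3 s.py
```

```text
t 23.8 pos [0.5278 0.1779 0.2147] rot [-1.7927e+02 -2.0000e-02  1.0180e+02] along 0.5541 across 0.0565 F [-0.2  0.4  0.8] M [ 0.15 -0.02 -0.04]
```

Call:
arm_command:
  translation:
    - [1,0,0]
    - [2.5,0,0]
    - [3.5,0,0]
    - [4,0,-1]
    - [4,0,-2]
    - [0,0,0]
    - [0,0,0]
  twist: [0,0,0,0,0,0,0]

```text
time_s: 24.68
tool_pos: [0.4952, 0.3314, 0.2447]
tool_rot: [-179.2, -0.0, 101.8]
force: [0.3, 0.7, 0.5]
grip_width: 0.0006
```

```bash
python3 s.py
python3 - <<'E'
from h import *
a=cam("side")["img"];b=cam("scene")["img"];w=cam("wrist")["img"]
out=np.zeros((330,800,3),np.uint8)
x=cv2.resize(a[70:230,200:345],None,fx=2,fy=2);out[:x.shape[0],:x.shape[1]]=x
y=cv2.resize(w,(440,330));out[:,360:]=y[:,:440]
cv2.imwrite("pics/p11.png",out)
E
```

```text
t 24.675 pos [0.4952 0.3314 0.2447] rot [-1.792e+02 -3.000e-02  1.018e+02] along 0.5563 across 0.2135 F [0.3 0.7 0.5] M [ 0.1  -0.05  0.01]
```

View pics/p11.png

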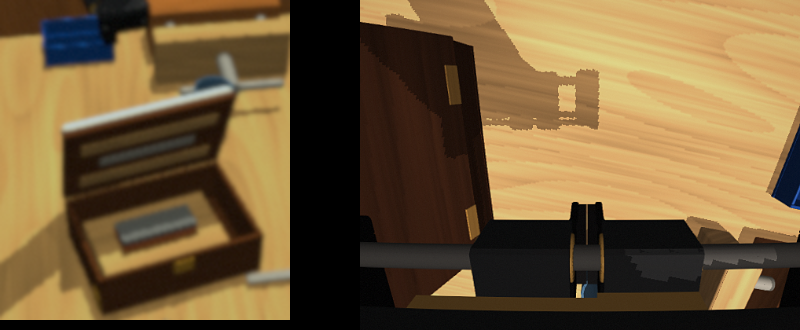

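Lid is past upright in the side view, with its rail along (65,130)–(235,90), and the stone is flat in its recess. I'll wait clear of it and check for motion by image difference.

```bash
cat > d.py <<'E'
from h import *
import os
a=cam("side")["img"][60:235,200:345].astype(int)
if os.path.exists("prev.npy"): print("mean diff",abs(a-np.load("prev.npy")).mean().round(2))
np.save("prev.npy",a); print(telemetry.get_obs()["time_s"])
E
python3 d.py
```

```text
24.875
```

Call:
arm_command:
  translation:
    - [0,0,0]
    - [0,0,0]
    - [0,0,0]
    - [0,0,0]
    - [0,0,0]
    - [0,0,0]
    - [0,0,0]
    - [0,0,0]
    - [0,0,0]
    - [0,0,0]
  twist: [0,0,0,0,0,0,0,0,0,0]

```text
time_s: 26.12
tool_pos: [0.4963, 0.3286, 0.2443]
tool_rot: [-179.2, 0.0, 101.5]
force: [-0.0, 0.4, -0.3]
grip_width: 0.0004
```

```bash
python3 d.py
```

```text
mean diff 9.19
26.175
```

Call:
arm_command:
  translation:
    - [0,0,0]
    - [0,0,0]
    - [0,0,0]
    - [0,0,0]
    - [0,0,0]
    - [0,0,0]
    - [0,0,0]
    - [0,0,0]
    - [0,0,0]
    - [0,0,0]
  twist: [0,0,0,0,0,0,0,0,0,0]

```text
time_s: 27.42
tool_pos: [0.4964, 0.3285, 0.2444]
tool_rot: [-179.2, 0.0, 101.5]
force: [-0.9, 0.2, 0.1]
grip_width: 0.0004
```

```bash
python3 d.py
```

```text
mean diff 11.89
27.475
```

Call:
arm_command:
  translation:
    - [0,0,0]
    - [0,0,0]
    - [0,0,0]
    - [0,0,0]
    - [0,0,0]
    - [0,0,0]
    - [0,0,0]
    - [0,0,0]
    - [0,0,0]
    - [0,0,0]
  twist: [0,0,0,0,0,0,0,0,0,0]

```text
time_s: 28.72
tool_pos: [0.4964, 0.3286, 0.2444]
tool_rot: [-179.2, 0.0, 101.5]
force: [-0.9, -0.4, 0.5]
grip_width: 0.0004
```

```bash
python3 d.py
```

```text
mean diff 8.42
28.775
```

Call:
arm_command:
  translation:
    - [0,0,0]
    - [0,0,0]
    - [0,0,0]
    - [0,0,0]
    - [0,0,0]
    - [0,0,0]
    - [0,0,0]
    - [0,0,0]
    - [0,0,0]
    - [0,0,0]
  twist: [0,0,0,0,0,0,0,0,0,0]

```text
time_s: 30.02
tool_pos: [0.4964, 0.3286, 0.2443]
tool_rot: [-179.2, 0.0, 101.5]
force: [1.4, 0.3, -0.5]
grip_width: 0.0007
```

```bash
python3 d.py; python3 s.py
python3 - <<'E'
from h import *
a=cam("side")["img"];b=cam("scene")["img"]
out=np.zeros((420,800,3),np.uint8)
x=cv2.resize(a[90:250,190:360],None,fx=2.4,fy=2.4,interpolation=2);out[:x.shape[0],:x.shape[1]]=x
y=cv2.resize(b[140:280,140:470],None,fx=1.18,fy=1.18,interpolation=2);out[:y.shape[0],410:410+y.shape[1]]=y[:,:390]
cv2.imwrite("pics/p12.png",out)
E
```

```text
mean diff 0.95
30.075
t 30.075 pos [0.4964 0.3286 0.2444] rot [-1.7918e+02  1.0000e-02  1.0151e+02] along 0.5568 across 0.2104 F [ 1.4 -0.2 -0.1] M [ 0.13 -0.04  0.01]
```

View pics/p12.png

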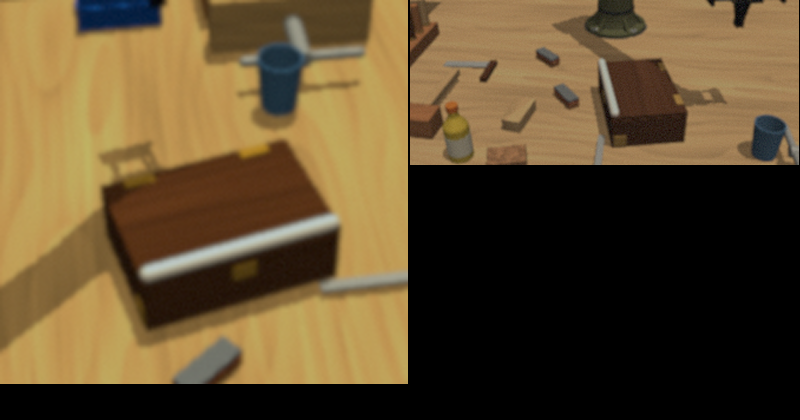

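The lid is fully shut and flat: rail on the front edge at (145,270)–(335,220), no gap, and the image has stopped changing. The other things look undisturbed and the gripper is clear.

```bash
python3 d.py; python3 -c "
from cell import env; print(env.sign_off())"
```

```text
mean diff 0.95
30.225
the job is handed in; nothing more can be done
None
```

The sharpening stone is seated in its recess and the lid swung shut under its own weight. I handed the job in at 30.2 s, with the gripper clear of everything.

**Stone:** I picked the largest of the three lookalikes. On the first try only its -x end dropped in and I let go too early. The camera and a light touch showed it tilted about 7°. I regripped it near the +x end, moved it about 3 mm towards -x and eased that end down. The final touch met the stone's top at 72.5 mm above the bench (home is 72 mm), and both ends looked level. The highest wrist force I read while seating it was about 18 N, or about 22 N on the stone allowing for its weight. I sampled forces only between moves, so brief peaks could have gone unseen.

**Lid:** I pushed the rail from behind at about 0.045 m/s, with at most about 4 N at the readings. I backed off a little past upright, and the lid took about 5 s to shut.

**Last checks:** The camera view had stopped changing, no gap showed under the lid, and the other things in view looked undisturbed. I did not measure their positions.

**Disagreement:** My first camera reading after lowering the stone suggested it was home. The later edge measurement contradicted that, and the later one was right.

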